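# Load the ring weights on the balance post

## Robot

A 6-joint arm with a two-finger parallel gripper is mounted at the origin on the work surface. World frame = base frame: x ahead of the robot, y to its left, z up, the work surface at z = 0. Lengths are in m, angles in rad, forces in N, time in s.
With the tool pointing down it reaches from about 0.275 to 0.825 m from the base axis. Payload 5.2 kg.
Tool frame: the origin (TCP) lies midway between the tips of the shut fingers; the grasp point (between the pads) lies 19 mm behind it; z points along the fingers, y is the line along which they close (so a half turn about z gives the same grasp; the last joint's range is limited). The gripper opens to 93 mm and grips with 3 to 60 N. Pads are 15 mm wide; open, the fingers measure 128 mm over their backs; the gripper's body (75 mm by 188 mm) begins 65 mm behind the grasp point.
Start: joints at [1.122, 0.259, 1.535, -0, 1.348, -0.203], TCP at [0.134, 0.533, 0.219] pointing down, gripper open.
Joint ranges: [-3.14, 3.14], [-0.91, 2.08], [0.19, 2.58], [-1.22, 4.36], [0.22, 2.71], [-3.12, 3.12]. Speed limits (rad/s): [2.57, 2.57, 3.14, 3.14, 3.14, 3.14].

## Interface

Orientations are given as a unit quaternion [w, x, y, z].
In Python, from rig import robot gives the robot as it stands.
- The arm moves only by the tool send_rows, never from a script. Its arguments are lists of equal length, an entry for each row: "gripper": the opening, from 0 (shut) to 1 (fully open); "linear": the shift along the world's x, y, z scaled (see below), a list of three; "spin": the turn about the world's z scaled (see below). A call has exactly 10 rows; each row shifts and turns the commanded pose from where the row before left it; what a row does not reach is not made up. The controller multiplies each number of a shift by 0.3 m and each number of a turn by pi/2 rad. A row lasts 1/12 s, in which the tool goes at most 41.7 mm and 7.16 degrees, less where a joint would pass 70% of its speed; a pose out of reach is approached as far as the arm can. A call with a number of a shift or a turn outside -1 to 1 is refused whole. A call with a gripper value outside its range is refused whole. The fingers move at their own pace and stop on an object; "newtons" is the grip in N (left out, the last holds). Time passes only in rows, so rows that do not move let the fingers close, or fill a call up. It gives the time, the measured TCP pose, the force, the opening and the grip force at its end, in the units of the state.
- robot.get_obs(): the state, without advancing time (a new reading comes with each control period).
- robot.camera(name): name is "side" or "top"; returns the picture (480x640x3 uint8, red, green, blue); there is no depth.
- robot.camera_params(name): a dict with "vfov" (degrees; the focal length in pixels is half the picture's height over the tangent of half this angle, whatever the lens; pixels are square), "cx", "cy" (the principal point, pixels), "k1" (the pictures are not rectified: a ray, as slopes to the right and down, at radius r is drawn at 1 + k1 r^2 times it, then the intrinsics apply), "R" (3x3) and "t" (3): a world point X has camera coordinates R X + t. Camera axes: x right, y down, z forward; pixel columns grow to the right and rows downward; lengths in m; the calibration is good to about 2 mm. A picture is of the moment at which its call begins. camera_params takes no time and is no camera call.
- robot.hand_in(): hands the job in; it is judged then, once.
The state is a dict: "time": time; "qpos": joint angles; "qvel": joint speeds; "effort": joint torques, N m; "ee_pos": TCP position; "ee_rot": TCP orientation; "force": force on the tool from outside, world axes, zero at the start; "torque": the same for the moment, N m; "width": finger opening in m; "gripper_force": force on a finger pad.
Only numpy, scipy, OpenCV 4.12 (cv2) and the standard library are available. Lean on these libraries where they do the work, as an engineer would, in place of code of your own. Each camera call takes 0.05 s, during which the arm holds its last target. There are 200 camera calls.

## Task

Load the three steel ring weights from the mat onto the upright post of the balance pan to check the balance: the widest first, at the bottom, then the middle one, then the smallest on top, each lying flat on the one below. Lower each one gently, never dropping it or pushing the sprung pan down near its stop, and leave the other things on the bench where they stand.

Things in the scene. Friction and masses are not known exactly. Their poses are not given: they have to be found in the camera images.
- large_ring (a point): the widest: bare steel ring weight, 60 mm outside diameter, 18 mm thick, with a 17 mm through hole, about 370 g; flat on both faces, either face may be up. Point: its centre, half-way up its thickness, on the hole's axis; z is the hole's axis. Starts lying flat on the mat, any of the three places
- medium_ring (a point): the middle one: bare steel ring weight, 48 mm outside diameter, 18 mm thick, with a 17 mm through hole, about 225 g; flat on both faces, either face may be up. Point: its centre, half-way up its thickness, on the hole's axis; z is the hole's axis. Starts lying flat on the mat, any of the three places
- small_ring (a point): the smallest: bare steel ring weight, 36 mm outside diameter, 18 mm thick, with a 17 mm through hole, about 110 g; flat on both faces, either face may be up. Point: its centre, half-way up its thickness, on the hole's axis; z is the hole's axis. Starts lying flat on the mat, any of the three places
- pan_seat (a point): centre of the flat upper face of the balance's round steel pan (130 mm diameter, 5 mm thick), at the foot of the post; 80 mm above the bench with the pan empty, it sinks with the pan; z up
- post_tip (a point): top of the upright plain steel post fixed in the middle of the pan: 12 mm diameter, 62 mm tall above the pan, its last 8 mm tapering to 5 mm diameter; z up; it sinks with the pan
- pan (a joint): how far the pan has sunk on its spring, m: 0 empty, about 1.6 N per mm, about 4.5 mm with all three rings on. Its stop is at 12 mm; more than 10 mm counts as overloading it
- balance: pale green laboratory balance, fixed to the bench, housing 250 mm deep (its x) by 200 mm wide (its y), 60 mm high, with the display panel on top at its -x end; origin: centre of its underside; the pan's centre is 35 mm from it along +x. It may be on the left or right of the bench
- mat: cork mat fixed flat on the bench, 150 mm (its x) by 320 mm (its y), 6 mm thick; origin: centre of its underside. The rings lie on it in a loose row along its y, about 100 mm apart
- knob_weight: solid brass weight with a knob, no hole, 36 mm diameter, 54 mm tall. Origin: centre of its underside, z up. Stands loose on the bench; not part of the job, must stay where it is
- jar: amber glass jar with a steel lid, 68 mm diameter, 100 mm tall. Origin: centre of its underside, z up. Stands loose on the bench; not part of the job, must stay where it is
- beaker: empty glass beaker, 70 mm diameter, 90 mm tall. Origin: centre of its underside, z up. Stands loose on the bench; not part of the job, must stay where it is
- mortar: grey stone mortar, 136 mm diameter, 75 mm tall. Origin: centre of its underside, z up. Stands loose on the bench; not part of the job, must stay where it is
Not all that is in view belongs to the job. Leave any pink or yellow look-alike of the part that bears medium_ring alone.

How it is judged:
On the way, in this order (a step that is already met when the one before it is completed fails the run):
1. the widest ring is down on the pan, on the post (z of large_ring in the frame of pan_seat between 0.005 and 0.013 m and horizontal distance between large_ring and post_tip below 0.005 m and angle between the z axis of large_ring and the z axis of pan_seat, either way round below 0.12 rad), for 0.2 s.
2. the middle ring is on the post, flat on the widest (z of medium_ring in the frame of pan_seat between 0.023 and 0.031 m and horizontal distance between medium_ring and post_tip below 0.005 m and angle between the z axis of medium_ring and the z axis of pan_seat, either way round below 0.12 rad), for 0.2 s.
3. the smallest ring is on the post, flat on the middle one (z of small_ring in the frame of pan_seat between 0.041 and 0.049 m and horizontal distance between small_ring and post_tip below 0.005 m and angle between the z axis of small_ring and the z axis of pan_seat, either way round below 0.12 rad), for 0.2 s.
At the end, for the whole second after the job is handed in: All three rings are on the post and at rest, from the pan up: widest, middle, smallest, their centres 9, 27 and 45 mm above the pan (each within 4 mm), within 5 mm of the post's axis and flat within 0.12 rad (all of step 1 and all of step 2 and all of step 3 and linear speed of each of large, medium, small below 0.02 m/s); the robot touches nothing.
It fails at once if the pan is driven down more than 10 mm (a ring dropped on it or pressed hard) (value of joint pan above 0.01 m).
It fails at once if a ring is dropped down the post (falls freely some 10 mm or more) ((horizontal distance between large_ring and post_tip below 0.01 m and z of large_ring in the frame of pan_seat below 0.065 m and linear speed of large above 0.45 m/s) or (horizontal distance between medium_ring and post_tip below 0.01 m and z of medium_ring in the frame of pan_seat below 0.065 m and linear speed of medium above 0.45 m/s) or (horizontal distance between small_ring and post_tip below 0.01 m and z of small_ring in the frame of pan_seat below 0.065 m and linear speed of small above 0.45 m/s)).
It fails at once if another thing on the bench is moved more than 30 mm or knocked over (distance of any of knob_weight, jar, beaker, mortar from where it was at the start of the episode above 0.03 m or angle between any of knob_weight, jar, beaker, mortar's own z axis and vertical above 0.35 rad).
It also fails if it takes over 72 s, if anything falls off the work surface, if the arm or the gripper's body presses on something with over 40 N, if the wrist force passes 120 N, or if a joint passes its speed limit or range.

## Working session

There is one attempt and no reset: what is moved stays moved. The work goes in short steps, Python scripts to look and compute and a tool call to move; the robot and the scene stay as the last step left them, time stands still between calls to the robot, and variables do not carry over. Pictures are saved under pics/ and viewed, at most 10 in all, crops included, and the job is handed in when it is done.

Besides the shell and the picture viewer there is one more tool, called after "Request:" in YAML: its name, and indented under it one key for each argument. send_rows: Moves the arm, as the interface text tells. Its arguments: {"type":"object","properties":{"gripper":{"type":"array","items":{"type":"number"}},"linear":{"type":"array","items":{"type":"array","items":{"type":"number","minimum":-1,"maximum":1}}},"spin":{"type":"array","items":{"type":"number","minimum":-1,"maximum":1}},"newtons":{"type":"number"}},"required":["gripper","linear","spin"]}

```bash
ls; mkdir -p pics; cat > h.py <<'E'
import numpy as np, cv2
from rig import robot
def prm(n):
    p=robot.camera_params(n); f=240/np.tan(np.radians(p['vfov'])/2)
    return p,f,np.array(p['R']),np.array(p['t'])
def ray(n,u,v):
    p,f,R,t=prm(n); d=np.array([(u-p['cx'])/f,(v-p['cy'])/f]); s=d.copy()
    for _ in range(20): s=d/(1+p['k1']*(s@s))
    return -R.T@t, R.T@np.array([s[0],s[1],1])
def onplane(n,u,v,z):
    c,d=ray(n,u,v); return c+d*(z-c[2])/d[2]
def proj(n,X):
    p,f,R,t=prm(n); c=R@np.array(X)+t; s=c[:2]/c[2]; s=s*(1+p['k1']*(s@s)); return s*f+[p['cx'],p['cy']]
def tri(a,b):
    (c1,d1),(c2,d2)=ray('top',*a),ray('side',*b)
    k=np.linalg.lstsq(np.c_[d1,-d2],c2-c1,rcond=None)[0]
    p,q=c1+d1*k[0],c2+d2*k[1]; return (p+q)/2,np.linalg.norm(p-q)
E
python3 - <<'E'
from h import *
for n in('top','side'):
    im=robot.camera(n)[:,:,::-1]; cv2.imwrite(f'pics/{n}0.png',im)
    p,f,R,t=prm(n); print(n,f,p['k1'],-R.T@t,R[2])
print(robot.get_obs())
E
```

```text
pics
top 606.3831036371702 0.04800122591187022 [ 0.51334983 -0.0141187   1.47173747] [ 0.09354177 -0.01343023 -0.99552477]
side 440.74998594193386 -0.027417189896880113 [ 0.45131528 -0.86334392  0.97142367] [ 0.13637527  0.69417916 -0.70676523]
{'time': 0.1, 'qpos': array([ 1.12219557e+00,  2.59236513e-01,  1.53596020e+00, -4.82778818e-05,
        1.34802041e+00, -2.02771747e-01]), 'qvel': array([ 4.54751559e-04, -7.19811740e-04, -2.04465221e-03, -1.63387004e-05,
        1.28856977e-03,  1.55131439e-03]), 'effort': array([ 3.82946106e-03, -4.38212442e+01, -2.84645015e+01,  7.21417554e-02,
        3.62473098e-02, -4.66973813e-05]), 'ee_pos': array([0.13360725, 0.5330123 , 0.21792434]), 'ee_rot': array([-2.37580128e-04,  1.22599888e-01,  9.92455846e-01, -7.77064924e-04]), 'force': array([ 0.54753521,  0.09193045, -0.11150768]), 'torque': array([ 0.01265718, -0.00040995,  0.03727116]), 'gripper_force': 0.0, 'width': 0.09279860683608501}
```

View pics/top0.png

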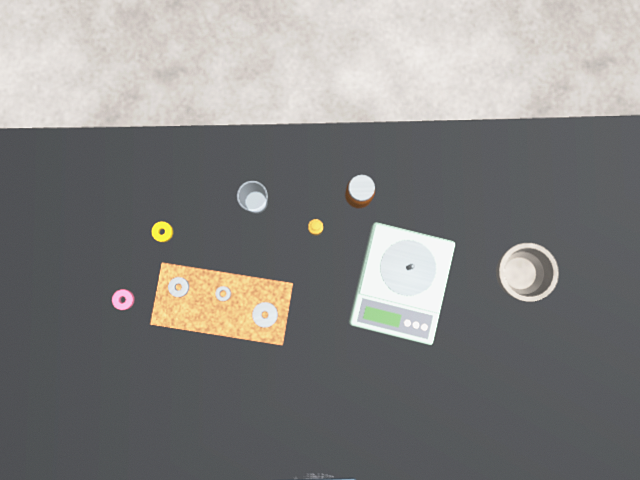

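View pics/side0.png

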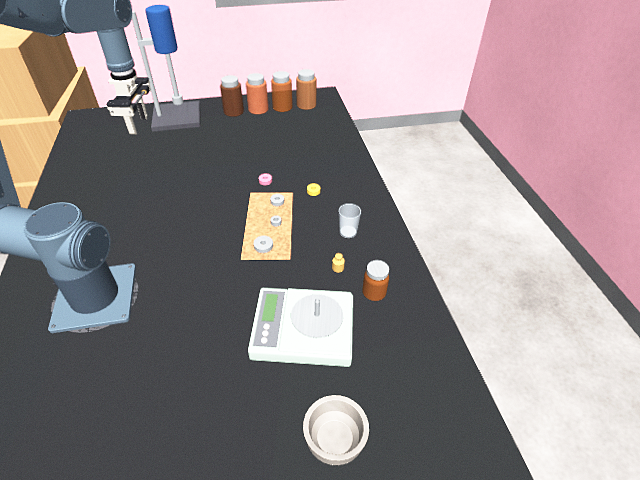

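Top view: steel rings on the mat are at (178,287), (223,294) and (265,315). By apparent width these are medium, small and large. The pink (122,299) and yellow (162,232) rings lie off the mat and are look-alikes. The post is at (409,267). In the side view the same three rings are at (277,200), (276,221) and (263,244), and the post tip is near (317,300). Next I'll measure them and confirm in a crop.

```bash
cat > meas.py <<'E'
from h import *
def rings(n,im):
    hsv=cv2.cvtColor(im,cv2.COLOR_RGB2HSV)
    win=np.zeros(im.shape[:2],np.uint8)
    if n=='top': win[255:350,145:298]=1
    else: win[188:264,236:300]=1
    cork=((hsv[:,:,1]>70)&(hsv[:,:,2]>110)&(hsv[:,:,0]<28)).astype(np.uint8)*win
    c=cv2.findContours(cork,cv2.RETR_EXTERNAL,cv2.CHAIN_APPROX_NONE)[0]
    hull=np.zeros_like(win); cv2.fillPoly(hull,[cv2.convexHull(max(c,key=cv2.contourArea))],1)
    g=((hsv[:,:,1]<70)&(hull>0)).astype(np.uint8); out=[]
    for c in cv2.findContours(g,cv2.RETR_EXTERNAL,cv2.CHAIN_APPROX_NONE)[0]:
        if cv2.contourArea(c)>35:
            m=cv2.moments(c); x,y,w,h=cv2.boundingRect(c); out.append((m['m10']/m['m00'],m['m01']/m['m00'],cv2.contourArea(c),w,h))
    return sorted(out,key=lambda o:o[0] if n=='top' else o[1])
E
python3 - <<'E'
from meas import *
np.set_printoptions(precision=4,suppress=True)
T=cv2.imread('pics/top0.png')[:,:,::-1].copy();S=cv2.imread('pics/side0.png')[:,:,::-1].copy()
a,b=rings('top',T),rings('side',S); print(np.array(a));print(np.array(b))
for p,q in zip(a,b): print(tri(p[:2],q[:2]),onplane('top',*p[:2],.015),onplane('side',*q[:2],.015))
X=onplane('top',409,267,.14);print(X)
A=cv2.resize(T[225:350,110:300],None,fx=4,fy=4,interpolation=cv2.INTER_CUBIC)[:,:760]
cv2.imwrite('pics/c1.png',A[:,:,::-1])
B=np.hstack([cv2.resize(T[220:315,360:460],(400,380),interpolation=cv2.INTER_CUBIC),cv2.resize(S[280:375,260:360],(400,380),interpolation=cv2.INTER_CUBIC)])
cv2.imwrite('pics/c2.png',B[:,:,::-1])
E
```

```text
[[178.1099 286.6299 312.5     21.      20.    ]
 [222.5814 293.1047 172.      16.      15.    ]
 [264.509  314.311  492.5     26.      26.    ]]
[[276.9182 199.265  136.5     19.      14.    ]
 [275.4725 220.4066  91.      12.      12.    ]
 [262.8699 243.5701 264.      20.      18.    ]]
(array([0.5553, 0.3088, 0.0181]), np.float64(0.0034318319177333418)) [0.5537 0.3096 0.015 ] [0.5574 0.3125 0.015 ]
(array([0.5368, 0.2039, 0.017 ]), np.float64(0.0025518460084297066)) [0.5356 0.2043 0.015 ] [0.5383 0.206  0.015 ]
(array([0.4845, 0.1049, 0.0178]), np.float64(0.0032699307964966446)) [0.4828 0.1052 0.015 ] [0.4862 0.1075 0.015 ]
[ 0.5809 -0.224   0.14  ]
```

View pics/c1.png

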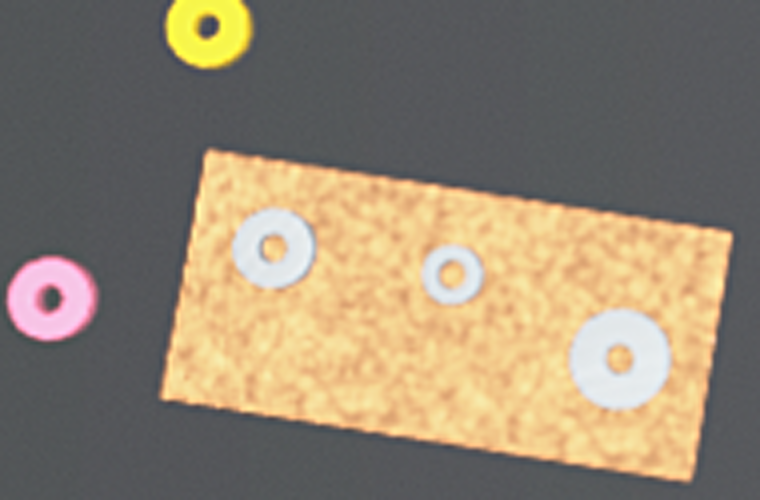

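View pics/c2.png

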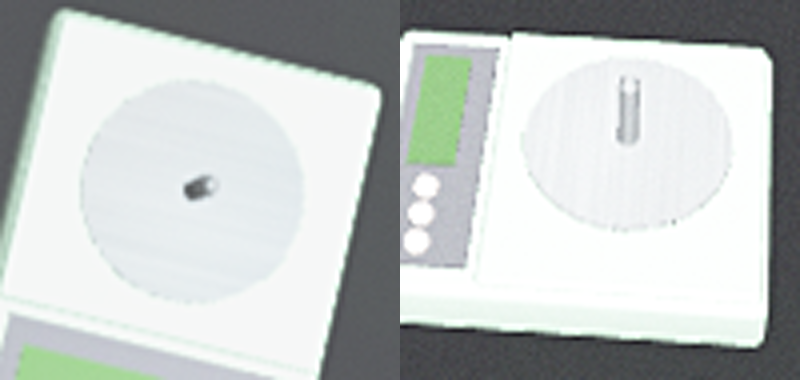

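The crop confirms three bare steel rings on the mat, increasing small, medium, large, with the pink and yellow ones off the mat. The post tip is at about (412.5,266) in top and (317,300) in side. Next I'll measure the post and start towards the large ring.

```bash
python3 - <<'E'
from h import *
np.set_printoptions(precision=4,suppress=True)
print('tip',tri((412.5,266.2),(317,300)),'base',tri((407.7,267.7),(317,315.3)))
for n,u,z in(('top',(412.5,266.2),.142),('side',(317,300),.142),('top',(407.7,267.7),.08),('side',(317,315.3),.08)):print(n,onplane(n,*u,z))
# pan outline centre
for n,(r,c) in {'top':((222,312),(365,450)),'side':((285,350),(285,350))}.items():
    im=cv2.imread(f'pics/{n}0.png')[r[0]:r[1],c[0]:c[1]]; g=cv2.cvtColor(im,cv2.COLOR_BGR2GRAY)
    m=((g<238)&(g>190)).astype(np.uint8)
    k,l,s,ce=cv2.connectedComponentsWithStats(cv2.morphologyEx(m,cv2.MORPH_OPEN,np.ones((3,3))))
    i=1+s[1:,4].argmax(); pts=cv2.convexHull(np.argwhere(l==i)[:,::-1].astype(np.int32)); e=cv2.fitEllipse(pts)
    u=(e[0][0]+c[0],e[0][1]+r[0]); print(n,e[1],u,onplane(n,*u,.08))
for n,u in(('beaker',(252,197)),('jar',(361,188)),('knob',(316,227))): print(n,onplane('top',*u,.06))
E
```

```text
tip (array([ 0.5845, -0.232 ,  0.1398]), np.float64(0.0038935144259519858)) base (array([ 0.5849, -0.2311,  0.0772]), np.float64(0.004634476854571798))
top [ 0.5824 -0.2314  0.142 ]
side [ 0.5861 -0.2338  0.142 ]
top [ 0.5824 -0.2304  0.08  ]
side [ 0.5868 -0.2333  0.08  ]
top (54.94393539428711, 55.682456970214844) (407.33948516845703, 267.4324264526367) [ 0.5831 -0.2296  0.08  ]
side (3.7320213317871094, 13.897730827331543) (317.2931022644043, 308.86206817626953) [ 0.5914 -0.2142  0.08  ]
beaker [0.7583 0.1266 0.06  ]
jar [ 0.774  -0.1304  0.06  ]
knob [ 0.6839 -0.0221  0.06  ]
```

Request:
send_rows:
  gripper: [1,1,1,1,1,1,1,1,1,1]
  linear:
    - [0.078,-0.095,0]
    - [0.078,-0.095,0]
    - [0.078,-0.095,0]
    - [0.078,-0.095,0]
    - [0.078,-0.095,0]
    - [0.078,-0.095,0]
    - [0.078,-0.095,0]
    - [0.078,-0.095,0]
    - [0.078,-0.095,0]
    - [0.078,-0.095,0]
  spin: [0,0,0,0,0,0,0,0,0,0]
  newtons: 6

```text
time: 0.93
ee_pos: [0.3683, 0.2468, 0.2185]
ee_rot: [-0.0, 0.123, 0.992, -0.0]
force: [0.5, 0.4, -0.4]
width: 0.0931
gripper_force: 0.0
```

Request:
send_rows:
  gripper: [1,1,1,1,1,1,1,1,1,1]
  linear:
    - [0.078,-0.094,0]
    - [0.078,-0.094,0]
    - [0.078,-0.094,0]
    - [0.077,-0.094,0]
    - [0.076,-0.094,0]
    - [0,0,-0.1]
    - [0,0,-0.12]
    - [0,0,-0.12]
    - [0,0,-0.1]
    - [0,0,-0.08]
  spin: [0,0,0,0,0,0,0,0,0,0]

```text
time: 1.77
ee_pos: [0.4823, 0.1072, 0.06]
ee_rot: [-0.002, 0.123, 0.992, -0.0]
force: [-0.6, 0.3, -0.7]
width: 0.0934
gripper_force: 0.0
```

Request:
send_rows:
  gripper: [1,1,1,1,0.8,0.72,0.5,0.5,0.5,0.5]
  linear:
    - [0,0,-0.08]
    - [0,0,-0.06]
    - [0,0,-0.03]
    - [0,0,-0.01]
    - [0,0,0]
    - [0,0,0]
    - [0,0,0]
    - [0,0,0]
    - [0,0,0]
    - [0,0,0]
  spin: [0,0,0,0,0,0,0,0,0,0]

```text
time: 2.6
ee_pos: [0.4843, 0.1073, 0.0094]
ee_rot: [0.001, 0.122, 0.992, -0.0]
force: [-0.7, 0.6, 4.3]
width: 0.0591
gripper_force: 6.0
```

Request:
send_rows:
  gripper: [0.85,0.85,0.85,0.85,0.85,0.85,0.85,0.85,0.85,0.85]
  linear:
    - [0,0,0]
    - [0,0,0]
    - [0,0,0]
    - [0,0,0]
    - [0,0,0]
    - [0,0,0]
    - [0,0,0]
    - [0,0,0]
    - [0,0,0]
    - [0,0,0]
  spin: [0,0,0,-0.076,-0.077,-0.077,-0.077,-0.077,-0.077,-0.077]

```text
time: 3.43
ee_pos: [0.4838, 0.1075, 0.0085]
ee_rot: [-0.0, 0.521, 0.853, -0.0]
force: [0.1, 0.0, 0.4]
width: 0.0792
gripper_force: 0.0
```

Request:
send_rows:
  gripper: [0.85,0.85,0.85,0.85,0.85,0.85,0.85,0.5,0.5,0.5]
  linear:
    - [0,0,0]
    - [0,0,0]
    - [0,0,0]
    - [0,0,0]
    - [0,0,0]
    - [0,0,0]
    - [0,0,0]
    - [0,0,0]
    - [0,0,0]
    - [0,0,0]
  spin: [-0.077,-0.077,-0.077,-0.077,-0.077,-0.077,0,0,0,0]

```text
time: 4.27
ee_pos: [0.484, 0.1075, 0.0086]
ee_rot: [0.0, 0.788, 0.616, 0.0]
force: [2.3, 0.5, -0.4]
width: 0.0636
gripper_force: 0.6
```

Request:
send_rows:
  gripper: [0.5,0.5,0.5,0.5,0.5,0.5,0.5,0.5,0.5,0.5]
  linear:
    - [0,0,0]
    - [0,0,0]
    - [0,0,0]
    - [0,0,0]
    - [0,0,0]
    - [0,0,0.01]
    - [0,0,0.03]
    - [0,0,0.06]
    - [0,0,0.1]
    - [0,0,0.1]
  spin: [0,0,0,0,0,0,0,0,0,0]
  newtons: 30

```text
time: 5.1
ee_pos: [0.4821, 0.1075, 0.0991]
ee_rot: [-0.001, 0.788, 0.615, -0.002]
force: [0.6, -0.2, -3.9]
width: 0.0599
gripper_force: 30.0
```

Request:
send_rows:
  gripper: [0.5,0.5,0.5,0.5,0.5,0.5,0.5,0.5,0.5,0.5]
  linear:
    - [0.0335,-0.1,0.06]
    - [0.0335,-0.115,0.04]
    - [0.0335,-0.115,0.04]
    - [0.0335,-0.115,0.04]
    - [0.0335,-0.115,0.04]
    - [0.0335,-0.115,0.04]
    - [0.0335,-0.115,0.04]
    - [0.0335,-0.115,0]
    - [0.0335,-0.115,0]
    - [0.0335,-0.11,0]
  spin: [0,0,0,0,0,0,0,0,0,0]

```text
time: 5.93
ee_pos: [0.5839, -0.2331, 0.1892]
ee_rot: [-0.0, 0.789, 0.615, -0.0]
force: [0.4, 0.0, -4.0]
width: 0.0594
gripper_force: 30.0
```

Request:
send_rows:
  gripper: [0.5,0.5,0.5,0.5,0.5,0.5,0.5,0.5,0.5,0.5]
  linear:
    - [0,0,-0.06]
    - [0,0,-0.03]
    - [0,0,0]
    - [0,0,0]
    - [0,0,0]
    - [0,0,0]
    - [0,0,0]
    - [0,0,0]
    - [0,0,0]
    - [0,0,0]
  spin: [0,0,0,0,0,0,0,0,0,0]

```text
time: 6.77
ee_pos: [0.5845, -0.2314, 0.162]
ee_rot: [0.0, 0.788, 0.615, 0.0]
force: [-0.0, 0.7, -3.2]
width: 0.0595
gripper_force: 30.0
```

```bash
python3 - <<'E'
from h import *
np.set_printoptions(precision=4,suppress=True)
o=robot.get_obs();p=o['ee_pos'];print(p,o['ee_rot'])
T=robot.camera('top');S=robot.camera('side')
cv2.imwrite('pics/top1.png',T[:,:,::-1]);cv2.imwrite('pics/side1.png',S[:,:,::-1])
c=p+[0,0,.0065]
print('ring centre pred',proj('top',c),proj('side',c),'tip',proj('top',[.5845,-.2315,.142]),proj('side',[.5845,-.2315,.142]))
B=np.hstack([cv2.resize(T[215:310,360:460],(400,380),interpolation=cv2.INTER_CUBIC),cv2.resize(S[235:330,270:370],(400,380),interpolation=cv2.INTER_CUBIC)])
cv2.imwrite('pics/c3.png',B[:,:,::-1])
E
```

```text
[ 0.5845 -0.2314  0.162 ] [0.0002 0.7884 0.6152 0.0001]
ring centre pred [414.4223 264.5391] [316.2529 292.2436] tip [412.4973 265.249 ] [316.1624 299.3301]
```

View pics/c3.png

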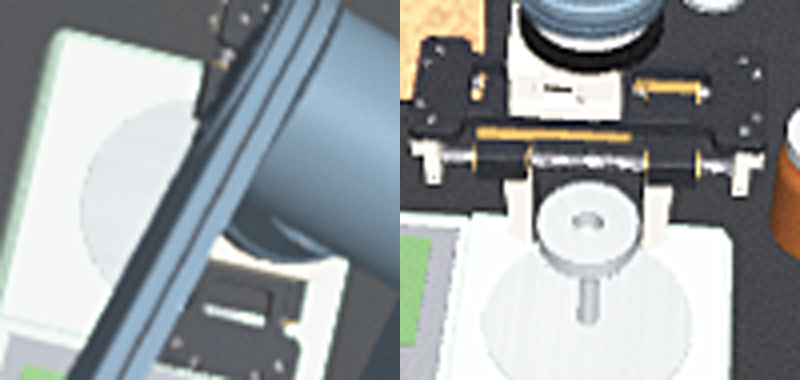

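Side crop: the ring hole centre at about (316.8,290.5) lines up with the post column at 316.8. It matches the projected TCP to within about 0.5 px, and the top view is occluded by the arm. I'll descend while watching force.

Request:
send_rows:
  gripper: [0.5,0.5,0.5,0.5,0.5,0.5,0.5,0.5,0.5,0.5]
  linear:
    - [0,0,-0.02]
    - [0,0,-0.02]
    - [0,0,-0.01]
    - [0,0,-0.01]
    - [0,0,-0.01]
    - [0,0,-0.01]
    - [0,0,-0.01]
    - [0,0,-0.01]
    - [0,0,0]
    - [0,0,0]
  spin: [0,0,0,0,0,0,0,0,0,0]

```text
time: 7.7
ee_pos: [0.5843, -0.2315, 0.1314]
ee_rot: [-0.0, 0.788, 0.615, -0.0]
force: [0.0, 0.7, -3.4]
width: 0.0599
gripper_force: 30.0
```

Request:
send_rows:
  gripper: [0.5,0.5,0.5,0.5,0.5,0.5,0.5,0.5,0.5,0.5]
  linear:
    - [0,0,-0.02]
    - [0,0,-0.02]
    - [0,0,-0.02]
    - [0,0,-0.02]
    - [0,0,-0.02]
    - [0,0,-0.02]
    - [0,0,-0.02]
    - [0,0,-0.01]
    - [0,0,0]
    - [0,0,0]
  spin: [0,0,0,0,0,0,0,0,0,0]

```text
time: 8.53
ee_pos: [0.5844, -0.2315, 0.0864]
ee_rot: [-0.0, 0.788, 0.615, -0.0]
force: [0.2, 0.8, -3.0]
width: 0.0597
gripper_force: 30.0
```

Request:
send_rows:
  gripper: [0.5,0.5,0.5,0.5,0.5,0.5,0.5,0.5,0.5,0.5]
  linear:
    - [0,0,-0.005]
    - [0,0,-0.005]
    - [0,0,-0.003]
    - [0,0,-0.003]
    - [0,0,-0.002]
    - [0,0,0]
    - [0,0,0]
    - [0,0,0]
    - [0,0,0]
    - [0,0,0]
  spin: [0,0,0,0,0,0,0,0,0,0]

```text
time: 9.37
ee_pos: [0.5845, -0.2316, 0.0814]
ee_rot: [0.0, 0.788, 0.615, 0.0]
force: [-0.5, -0.1, -1.4]
width: 0.0599
gripper_force: 30.0
```

Request:
send_rows:
  gripper: [0.5,0.5,0.5,0.5,0.66,0.68,0.7,0.85,0.9,1]
  linear:
    - [0,0,-0.002]
    - [0,0,-0.002]
    - [0,0,0]
    - [0,0,0]
    - [0,0,0]
    - [0,0,0]
    - [0,0,0]
    - [0,0,0]
    - [0,0,0]
    - [0,0,0]
  spin: [0,0,0,0,0,0,0,0,0,0]

```text
time: 10.2
ee_pos: [0.5845, -0.2316, 0.0801]
ee_rot: [0.0, 0.788, 0.615, 0.0]
force: [0.7, 0.1, 0.2]
width: 0.0806
gripper_force: 0.0
```

Request:
send_rows:
  gripper: [1,1,1,1,1,1,1,1,1,1]
  linear:
    - [0,0,0.02]
    - [0,0,0.06]
    - [0,0,0.1]
    - [0,0,0.1]
    - [0,0,0.05]
    - [-0.011,0.12,0]
    - [-0.011,0.12,0]
    - [-0.011,0.12,0]
    - [-0.011,0.12,0]
    - [-0.011,0.12,0]
  spin: [0,0,0,0,0,0,0,0,0,0]

```text
time: 11.03
ee_pos: [0.5676, -0.0501, 0.1797]
ee_rot: [0.0, 0.789, 0.615, 0.0]
force: [-0.2, 1.3, -0.7]
width: 0.0929
gripper_force: 0.0
```

```bash
python3 - <<'E'
from h import *
T=robot.camera('top');S=robot.camera('side')
B=np.hstack([cv2.resize(T[220:315,360:460],(400,380),interpolation=cv2.INTER_CUBIC),cv2.resize(S[270:365,260:360],(400,380),interpolation=cv2.INTER_CUBIC)])
cv2.imwrite('pics/c4.png',B[:,:,::-1])
E
```

```text
(no output)
```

View pics/c4.png

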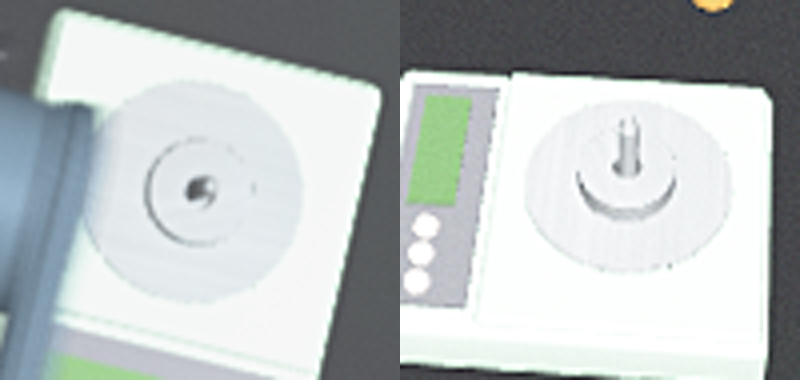

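The large ring is flat on the pan with the post through its hole (top crop about (200,192), side crop about (627,150)). Next is the medium ring at about (0.5555, 0.312).

Request:
send_rows:
  gripper: [1,1,1,1,1,1,1,1,1,1]
  linear:
    - [-0.004,0.121,0]
    - [-0.004,0.121,0]
    - [-0.004,0.121,0]
    - [-0.004,0.121,0]
    - [-0.004,0.121,0]
    - [-0.004,0.121,0]
    - [-0.004,0.121,0]
    - [-0.004,0.121,0]
    - [-0.005,0.122,0]
    - [-0.005,0.122,0]
  spin: [0,0,0,0,0,0,0,0,0,0]

```text
time: 11.97
ee_pos: [0.5556, 0.3133, 0.1796]
ee_rot: [0.0, 0.789, 0.615, 0.0]
force: [1.7, -0.7, -0.5]
width: 0.0931
gripper_force: 0.0
```

Request:
send_rows:
  gripper: [1,1,1,1,1,1,1,1,0.7,0.6]
  linear:
    - [0,0,-0.1]
    - [0,0,-0.12]
    - [0,0,-0.12]
    - [0,0,-0.1]
    - [0,0,-0.07]
    - [0,0,-0.04]
    - [0,0,-0.015]
    - [0,0,-0.003]
    - [0,0,0]
    - [0,0,0]
  spin: [0,0,0,0,0,0,0,0,0,0]
  newtons: 6

```text
time: 12.8
ee_pos: [0.5568, 0.3124, 0.0105]
ee_rot: [0.001, 0.788, 0.615, 0.002]
force: [-0.7, 0.2, -0.3]
width: 0.084
gripper_force: 0.0
```

Request:
send_rows:
  gripper: [0.4,0.4,0.4,0.4,0.4,0.4,0.4,0.75,0.75,0.75]
  linear:
    - [0,0,0]
    - [0,0,0]
    - [0,0,0]
    - [0,0,0]
    - [0,0,0]
    - [0,0,0]
    - [0,0,0]
    - [0,0,0]
    - [0,0,0]
    - [0,0,0]
  spin: [0,0,0,0,0,0,0,0,0,0]

```text
time: 13.63
ee_pos: [0.5551, 0.312, 0.0084]
ee_rot: [-0.0, 0.788, 0.615, -0.0]
force: [0.6, -0.1, 0.0]
width: 0.0634
gripper_force: 0.0
```

Request:
send_rows:
  gripper: [0.75,0.75,0.75,0.75,0.75,0.75,0.75,0.75,0.75,0.75]
  linear:
    - [0,0,0]
    - [0,0,0]
    - [0,0,0]
    - [0,0,0]
    - [0,0,0]
    - [0,0,0]
    - [0,0,0]
    - [0,0,0]
    - [0,0,0]
    - [0,0,0]
  spin: [0.076,0.077,0.077,0.077,0.077,0.077,0.077,0.077,0.077,0.077]

```text
time: 14.47
ee_pos: [0.5551, 0.3121, 0.0084]
ee_rot: [-0.0, 0.297, 0.955, -0.0]
force: [-0.1, 0.3, 0.1]
width: 0.0695
gripper_force: 0.0
```

Request:
send_rows:
  gripper: [0.75,0.75,0.75,0.4,0.4,0.4,0.4,0.4,0.4,0.4]
  linear:
    - [0,0,0]
    - [0,0,0]
    - [0,0,0]
    - [0,0,0]
    - [0,0,0]
    - [0,0,0]
    - [0,0,0]
    - [0,0,0]
    - [0,0,0]
    - [0,0,0]
  spin: [0.077,0.077,0.077,0,0,0,0,0,0,0]

```text
time: 15.3
ee_pos: [0.5552, 0.312, 0.0085]
ee_rot: [-0.0, 0.123, 0.992, -0.0]
force: [-0.9, -0.8, -0.2]
width: 0.0478
gripper_force: 6.0
```

Request:
send_rows:
  gripper: [0.4,0.4,0.4,0.4,0.4,0.4,0.4,0.4,0.4,0.4]
  linear:
    - [0,0,0]
    - [0,0,0]
    - [0,0,0]
    - [0,0,0.01]
    - [0,0,0.05]
    - [0,0,0.1]
    - [0,0,0.12]
    - [0,0,0.12]
    - [0,0,0.12]
    - [0,0,0.08]
  spin: [0,0,0,0,0,0,0,0,0,0]
  newtons: 25

```text
time: 16.13
ee_pos: [0.5563, 0.3127, 0.1928]
ee_rot: [0.002, 0.123, 0.992, 0.001]
force: [1.0, 0.1, -1.7]
width: 0.0472
gripper_force: 25.0
```

Request:
send_rows:
  gripper: [0.4,0.4,0.4,0.4,0.4,0.4,0.4,0.4,0.4,0.4]
  linear:
    - [0.006,-0.1,0]
    - [0.006,-0.12,0]
    - [0.006,-0.12,0]
    - [0.006,-0.12,0]
    - [0.006,-0.12,0]
    - [0.006,-0.12,0]
    - [0.006,-0.12,0]
    - [0.006,-0.12,0]
    - [0.006,-0.12,0]
    - [0.006,-0.12,0]
  spin: [0,0,0,0,0,0,0,0,0,0]

```text
time: 16.97
ee_pos: [0.5731, -0.0435, 0.1888]
ee_rot: [0.0, 0.123, 0.992, 0.0]
force: [0.2, -0.3, -2.5]
width: 0.0475
gripper_force: 25.0
```

Request:
send_rows:
  gripper: [0.4,0.4,0.4,0.4,0.4,0.4,0.4,0.4,0.4,0.4]
  linear:
    - [0.006,-0.12,0]
    - [0.006,-0.12,0]
    - [0.006,-0.12,0]
    - [0.006,-0.11,0]
    - [0.006,-0.1,0]
    - [0.008,-0.062,0]
    - [0,0,-0.05]
    - [0,0,-0.038]
    - [0,0,0]
    - [0,0,0]
  spin: [0,0,0,0,0,0,0,0,0,0]

```text
time: 17.8
ee_pos: [0.584, -0.2299, 0.1611]
ee_rot: [-0.001, 0.122, 0.993, 0.001]
force: [-0.1, 0.4, -1.8]
width: 0.0476
gripper_force: 25.0
```

```bash
python3 - <<'E'
from h import *
np.set_printoptions(precision=4,suppress=True)
p=robot.get_obs()['ee_pos'];print(p)
S=robot.camera('side'); print(proj('side',p+[0,0,.0155]))
cv2.imwrite('pics/c5.png',cv2.resize(S[235:330,270:370],(600,570),interpolation=cv2.INTER_CUBIC)[:,:,::-1])
E
```

```text
[ 0.584  -0.2299  0.1611]
[315.9583 289.5742]
```

View pics/c5.png

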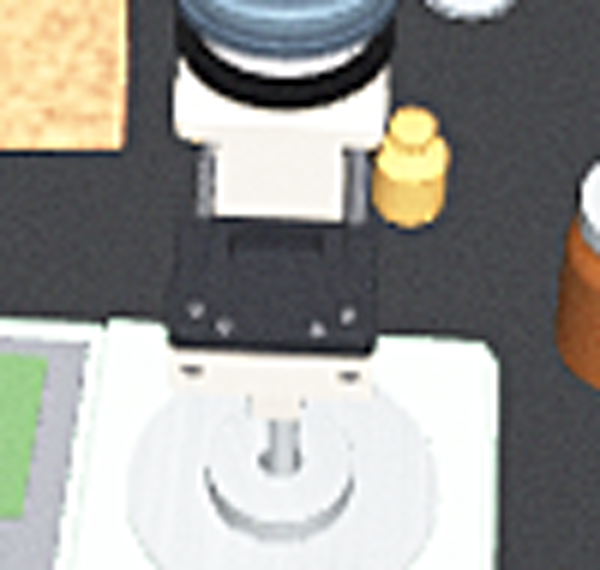

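The gripper hides the held ring in this view, but the post at x≈317 lies under the finger centre. I'll descend with force checks.

Request:
send_rows:
  gripper: [0.4,0.4,0.4,0.4,0.4,0.4,0.4,0.4,0.4,0.4]
  linear:
    - [0,0,0]
    - [0,0,-0.02]
    - [0,0,-0.02]
    - [0,0,-0.01]
    - [0,0,-0.01]
    - [0,0,-0.01]
    - [0,0,-0.01]
    - [0,0,-0.01]
    - [0,0,-0.01]
    - [0,0,0]
  spin: [0,0,0,0,0,0,0,0,0,0]

```text
time: 18.68
ee_pos: [0.5843, -0.2314, 0.1315]
ee_rot: [-0.001, 0.123, 0.992, 0.0]
force: [-0.2, -0.6, -2.1]
width: 0.0474
gripper_force: 25.0
```

Request:
send_rows:
  gripper: [0.4,0.4,0.4,0.4,0.4,0.4,0.4,0.4,0.4,0.4]
  linear:
    - [0,0,-0.02]
    - [0,0,-0.02]
    - [0,0,-0.02]
    - [0,0,-0.02]
    - [0,0,-0.013]
    - [0,0,-0.01]
    - [0,0,0]
    - [0,0,0]
    - [0,0,0]
    - [0,0,0]
  spin: [0,0,0,0,0,0,0,0,0,0]

```text
time: 19.52
ee_pos: [0.585, -0.2317, 0.1017]
ee_rot: [0.0, 0.123, 0.992, -0.0]
force: [-0.3, 0.6, -1.2]
width: 0.0476
gripper_force: 25.0
```

Request:
send_rows:
  gripper: [0.4,0.4,0.4,0.4,0.4,0.4,0.4,0.4,0.4,0.4]
  linear:
    - [0,0,-0.004]
    - [0,0,-0.003]
    - [0,0,-0.003]
    - [0,0,-0.001]
    - [0,0,0]
    - [0,0,0]
    - [0,0,0]
    - [0,0,0]
    - [0,0,0]
    - [0,0,0]
  spin: [0,0,0,0,0,0,0,0,0,0]

```text
time: 20.35
ee_pos: [0.5847, -0.2315, 0.0981]
ee_rot: [0.0, 0.123, 0.992, -0.0]
force: [0.4, 0.2, -2.5]
width: 0.0473
gripper_force: 25.0
```

Request:
send_rows:
  gripper: [0.4,0.4,0.4,0.4,0.4,0.4,0.4,0.4,0.4,0.4]
  linear:
    - [0,0,-0.003]
    - [0,0,-0.003]
    - [0,0,0]
    - [0,0,0]
    - [0,0,0]
    - [0,0,0]
    - [0,0,0]
    - [0,0,0]
    - [0,0,0]
    - [0,0,0]
  spin: [0,0,0,0,0,0,0,0,0,0]

```text
time: 21.18
ee_pos: [0.5848, -0.2316, 0.0963]
ee_rot: [0.0, 0.123, 0.992, -0.0]
force: [-0.3, 1.2, 1.8]
width: 0.0473
gripper_force: 25.0
```

Request:
send_rows:
  gripper: [0.52,0.54,0.56,0.7,0.85,1,1,1,1,1]
  linear:
    - [0,0,0]
    - [0,0,0]
    - [0,0,0]
    - [0,0,0]
    - [0,0,0]
    - [0,0,0]
    - [0,0,0]
    - [0,0,0.02]
    - [0,0,0.06]
    - [0,0,0.1]
  spin: [0,0,0,0,0,0,0,0,0,0]

```text
time: 22.02
ee_pos: [0.5828, -0.2304, 0.1479]
ee_rot: [-0.003, 0.123, 0.992, 0.001]
force: [-0.2, 0.0, 0.1]
width: 0.0915
gripper_force: 0.0
```

Request:
send_rows:
  gripper: [1,1,1,1,1,1,1,1,1,1]
  linear:
    - [0,0,0.1]
    - [-0.015,0.12,0]
    - [-0.015,0.12,0]
    - [-0.015,0.12,0]
    - [-0.015,0.12,0]
    - [-0.015,0.12,0]
    - [-0.015,0.12,0]
    - [-0.015,0.12,0]
    - [-0.015,0.12,0]
    - [-0.015,0.12,0]
  spin: [0,0,0,0,0,0,0,0,0,0]

```text
time: 22.85
ee_pos: [0.5438, 0.0941, 0.181]
ee_rot: [0.0, 0.123, 0.992, 0.0]
force: [0.8, 0.4, 0.8]
width: 0.093
gripper_force: 0.0
```

```bash
python3 - <<'E'
from meas import *
np.set_printoptions(precision=4,suppress=True)
T=robot.camera('top');S=robot.camera('side')
B=np.hstack([cv2.resize(T[220:315,360:460],(400,380),interpolation=cv2.INTER_CUBIC),cv2.resize(S[270:365,260:360],(400,380),interpolation=cv2.INTER_CUBIC)])
cv2.imwrite('pics/c6.png',B[:,:,::-1])
b=rings('side',S);print(b,[onplane('side',*q[:2],.015) for q in b]);print(robot.get_obs()['ee_pos'])
E
```

```text
[(274.57486832204665, 198.660647103085, 221.5, 32, 21), (275.4725274725275, 220.4065934065934, 91.0, 12, 12)] [array([0.5499, 0.3173, 0.015 ]), array([0.5383, 0.206 , 0.015 ])]
[0.543  0.0975 0.181 ]
```

View pics/c6.png

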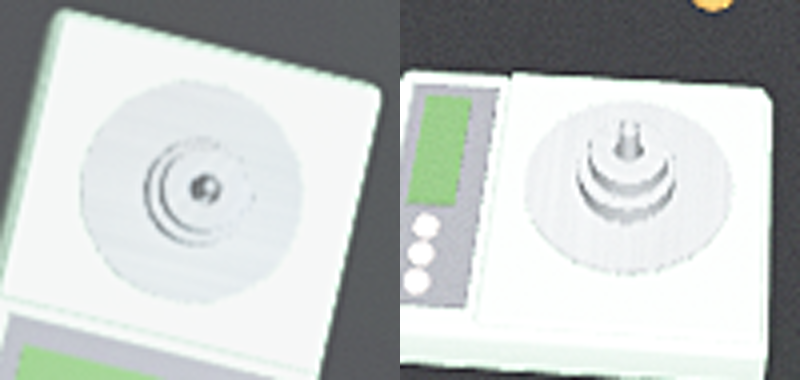

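Both rings are stacked flat and concentric on the post. The small ring is unchanged at (275.5,220.4) in side, so the target is (0.537, 0.206).

Request:
send_rows:
  gripper: [1,1,1,1,1,1,1,1,1,1]
  linear:
    - [-0.006,0.1,0]
    - [-0.006,0.1,0]
    - [-0.006,0.1,0]
    - [-0.005,0.079,0]
    - [0,0,-0.1]
    - [0,0,-0.12]
    - [0,0,-0.12]
    - [0,0,-0.06]
    - [0,0,0]
    - [0,0,0]
  spin: [0,0,0,0,0,0,0,0,0,0]
  newtons: 6

```text
time: 23.78
ee_pos: [0.5371, 0.2056, 0.0599]
ee_rot: [-0.001, 0.123, 0.992, -0.0]
force: [0.4, 0.1, 1.1]
width: 0.0928
gripper_force: 0.0
```

Request:
send_rows:
  gripper: [0.8,0.7,0.6,0.6,0.6,0.6,0.6,0.5,0.4,0.3]
  linear:
    - [0,0,-0.07]
    - [0,0,-0.06]
    - [0,0,-0.03]
    - [0,0,-0.011]
    - [0,0,0]
    - [0,0,0]
    - [0,0,0]
    - [0,0,0]
    - [0,0,0]
    - [0,0,0]
  spin: [0,0,0,0,0,0,0,0,0,0]

```text
time: 24.62
ee_pos: [0.5376, 0.2062, 0.0095]
ee_rot: [0.0, 0.123, 0.992, 0.0]
force: [1.4, -0.6, 0.1]
width: 0.0401
gripper_force: 0.7
```

Request:
send_rows:
  gripper: [0.3,0.3,0.3,0.3,0.3,0.3,0.3,0.6,0.6,0.6]
  linear:
    - [0,0,0]
    - [0,0,0]
    - [0,0,0]
    - [0,0,0]
    - [0,0,0]
    - [0,0,0]
    - [0,0,0]
    - [0,0,0]
    - [0,0,0]
    - [0,0,0]
  spin: [0,0,0,0,0,0,0,0,0,0]

```text
time: 25.45
ee_pos: [0.537, 0.2062, 0.0085]
ee_rot: [-0.0, 0.123, 0.992, -0.0]
force: [-0.4, 0.3, 0.1]
width: 0.0519
gripper_force: 0.0
```

Request:
send_rows:
  gripper: [0.6,0.6,0.6,0.6,0.6,0.6,0.6,0.6,0.6,0.6]
  linear:
    - [0,0,0]
    - [0,0,0]
    - [0,0,0]
    - [0,0,0]
    - [0,0,0]
    - [0,0,0]
    - [0,0,0]
    - [0,0,0]
    - [0,0,0]
    - [0,0,0]
  spin: [-0.076,-0.077,-0.077,-0.077,-0.077,-0.077,-0.077,-0.077,-0.077,-0.077]

```text
time: 26.28
ee_pos: [0.537, 0.2062, 0.0085]
ee_rot: [-0.0, 0.667, 0.745, -0.0]
force: [0.7, 0.7, 0.5]
width: 0.0556
gripper_force: 0.0
```

Request:
send_rows:
  gripper: [0.6,0.6,0.6,0.3,0.3,0.3,0.3,0.3,0.3,0.3]
  linear:
    - [0,0,0]
    - [0,0,0]
    - [0,0,0]
    - [0,0,0]
    - [0,0,0]
    - [0,0,0]
    - [0,0,0]
    - [0,0,0]
    - [0,0,0]
    - [0,0,0]
  spin: [-0.077,-0.077,-0.077,0,0,0,0,0,0,0]

```text
time: 27.12
ee_pos: [0.5372, 0.2062, 0.0088]
ee_rot: [-0.0, 0.788, 0.615, -0.0]
force: [-0.3, -0.4, -0.6]
width: 0.0361
gripper_force: 6.0
```

Request:
send_rows:
  gripper: [0.3,0.3,0.3,0.3,0.3,0.3,0.3,0.3,0.3,0.3]
  linear:
    - [0,0,0]
    - [0,0,0]
    - [0,0,0]
    - [0,0,0.01]
    - [0,0,0.05]
    - [0,0,0.1]
    - [0,0,0.12]
    - [0,0,0.12]
    - [0,0,0.12]
    - [0,0,0.08]
  spin: [0,0,0,0,0,0,0,0,0,0]
  newtons: 20

```text
time: 27.95
ee_pos: [0.5383, 0.2064, 0.1931]
ee_rot: [0.001, 0.788, 0.615, 0.002]
force: [1.0, -0.2, -0.6]
width: 0.0357
gripper_force: 20.0
```

Request:
send_rows:
  gripper: [0.3,0.3,0.3,0.3,0.3,0.3,0.3,0.3,0.3,0.3]
  linear:
    - [0.012,-0.1,0]
    - [0.012,-0.12,0]
    - [0.012,-0.12,0]
    - [0.012,-0.12,0]
    - [0.012,-0.12,0]
    - [0.012,-0.12,0]
    - [0.012,-0.12,0]
    - [0.012,-0.12,0]
    - [0.012,-0.12,0]
    - [0.012,-0.12,0]
  spin: [0,0,0,0,0,0,0,0,0,0]

```text
time: 28.78
ee_pos: [0.5731, -0.1496, 0.1893]
ee_rot: [0.0, 0.788, 0.615, 0.0]
force: [0.3, 1.0, -1.6]
width: 0.0357
gripper_force: 20.0
```

Request:
send_rows:
  gripper: [0.3,0.3,0.3,0.3,0.3,0.3,0.3,0.3,0.3,0.3]
  linear:
    - [0.013,-0.12,0]
    - [0.013,-0.1,0]
    - [0.013,-0.059,0]
    - [0,0,-0.04]
    - [0,0,-0.03]
    - [0,0,-0.018]
    - [0,0,0]
    - [0,0,0]
    - [0,0,0]
    - [0,0,0]
  spin: [0,0,0,0,0,0,0,0,0,0]

```text
time: 29.62
ee_pos: [0.5854, -0.231, 0.1633]
ee_rot: [0.001, 0.788, 0.615, 0.0]
force: [0.5, 0.0, -1.0]
width: 0.0357
gripper_force: 20.0
```

Request:
send_rows:
  gripper: [0.3,0.3,0.3,0.3,0.3,0.3,0.3,0.3,0.3,0.3]
  linear:
    - [0,0,-0.02]
    - [0,0,-0.02]
    - [0,0,-0.01]
    - [0,0,-0.01]
    - [0,0,-0.01]
    - [0,0,-0.01]
    - [0,0,-0.01]
    - [0,0,-0.01]
    - [0,0,0]
    - [0,0,0]
  spin: [0,0,0,0,0,0,0,0,0,0]

```text
time: 30.45
ee_pos: [0.5849, -0.2315, 0.1323]
ee_rot: [-0.0, 0.788, 0.615, -0.0]
force: [-0.2, 0.4, -0.8]
width: 0.0361
gripper_force: 20.0
```

Request:
send_rows:
  gripper: [0.3,0.3,0.3,0.3,0.3,0.3,0.3,0.3,0.3,0.3]
  linear:
    - [0,0,-0.015]
    - [0,0,-0.015]
    - [0,0,-0.01]
    - [0,0,-0.008]
    - [0,0,-0.005]
    - [0,0,0]
    - [0,0,0]
    - [0,0,0]
    - [0,0,0]
    - [0,0,0]
  spin: [0,0,0,0,0,0,0,0,0,0]

```text
time: 31.28
ee_pos: [0.5851, -0.2316, 0.1168]
ee_rot: [0.0, 0.788, 0.615, 0.0]
force: [-0.8, 0.9, -0.6]
width: 0.0357
gripper_force: 20.0
```

Request:
send_rows:
  gripper: [0.3,0.3,0.3,0.3,0.3,0.3,0.3,0.3,0.3,0.3]
  linear:
    - [0,0,-0.003]
    - [0,0,-0.002]
    - [0,0,-0.002]
    - [0,0,-0.001]
    - [0,0,0]
    - [0,0,0]
    - [0,0,0]
    - [0,0,0]
    - [0,0,0]
    - [0,0,0]
  spin: [0,0,0,0,0,0,0,0,0,0]

```text
time: 32.12
ee_pos: [0.585, -0.2315, 0.1143]
ee_rot: [0.0, 0.788, 0.615, 0.0]
force: [-0.3, 0.4, 0.5]
width: 0.0357
gripper_force: 20.0
```

Request:
send_rows:
  gripper: [0.3,0.3,0.3,0.3,0.3,0.3,0.3,0.3,0.3,0.3]
  linear:
    - [0,0,-0.002]
    - [0,0,-0.001]
    - [0,0,0]
    - [0,0,0]
    - [0,0,0]
    - [0,0,0]
    - [0,0,0]
    - [0,0,0]
    - [0,0,0]
    - [0,0,0]
  spin: [0,0,0,0,0,0,0,0,0,0]

```text
time: 32.95
ee_pos: [0.5851, -0.2315, 0.1134]
ee_rot: [0.0, 0.788, 0.615, 0.0]
force: [-0.5, 0.7, 1.8]
width: 0.0358
gripper_force: 20.0
```

In contact. I'll release and retreat.

Request:
send_rows:
  gripper: [0.4,0.42,0.45,0.55,0.7,0.8,0.85,0.85,0.85,0.85]
  linear:
    - [0,0,0]
    - [0,0,0]
    - [0,0,0]
    - [0,0,0]
    - [0,0,0]
    - [0,0,0]
    - [0,0,0]
    - [0,0,0.02]
    - [0,0,0.06]
    - [0,0,0.1]
  spin: [0,0,0,0,0,0,0,0,0,0]

```text
time: 33.78
ee_pos: [0.5831, -0.2304, 0.165]
ee_rot: [-0.003, 0.788, 0.615, -0.001]
force: [-0.2, -0.1, -0.5]
width: 0.0782
gripper_force: 0.0
```

Request:
send_rows:
  gripper: [0.85,0.85,0.85,0.85,0.85,0.85,0.85,0.85,0.85,0.85]
  linear:
    - [0,0,0.1]
    - [-0.015,0.12,0]
    - [-0.015,0.12,0]
    - [-0.015,0.12,0]
    - [-0.015,0.12,0]
    - [-0.015,0.12,0]
    - [-0.015,0.1,0]
    - [-0.015,0.05,0]
    - [0,0,0]
    - [0,0,0]
  spin: [0,0,0,0,0,0,0,0,0,0]

```text
time: 34.62
ee_pos: [0.5536, -0.0064, 0.1979]
ee_rot: [0.001, 0.788, 0.616, 0.0]
force: [0.2, -0.8, 0.1]
width: 0.0789
gripper_force: 0.0
```

```bash
python3 - <<'E'
from h import *
T=robot.camera('top');S=robot.camera('side')
B=np.hstack([cv2.resize(T[220:315,360:460],(400,380),interpolation=cv2.INTER_CUBIC),cv2.resize(S[270:365,260:360],(400,380),interpolation=cv2.INTER_CUBIC)])
cv2.imwrite('pics/c7.png',B[:,:,::-1])
E
```

```text
(no output)
```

View pics/c7.png

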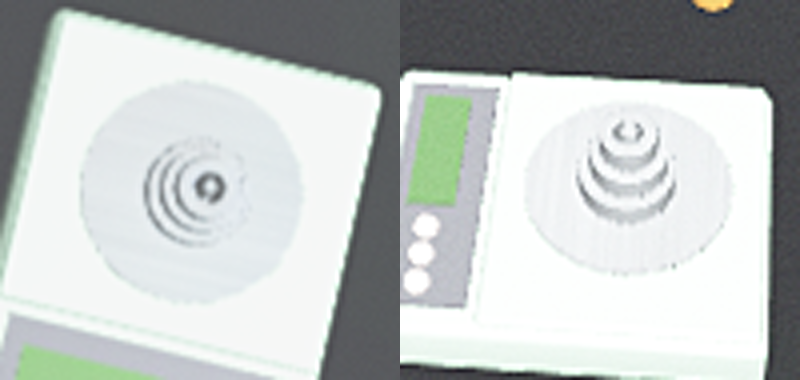

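All three rings are stacked flat and concentric on the post (top crop (207,187), side crop (628,130)), and the arm is clear.

```bash
python3 -c "from rig import robot; print(robot.hand_in())"
```

```text
the job is handed in; nothing more can be done
None
```

The large, medium and small rings are on the post in that order, lying flat and centred in the last camera check, with the arm clear; I handed the job in at about 35 s and no verdict came back.

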